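# Close the buckle tub with the lid that fits

## Task

Close the tub of strap buckles: of the three look-alike lids on the bench only one suits how the tub is coded, so try them on, thumb tab on the side nearest the robot, and press the one that goes down over the rim until it has snapped home, flat all round. Leave the lids you do not use lying flat on the bench, right way up, and do not disturb the loose things round about.

Things in the scene. Friction and masses are not known exactly. Their poses are not given: they have to be found in the camera images.
- tub_rim (a point): Centre of the mouth of a grey open tub holding strap buckles, level with the rim's top, 70 mm above the bench; 86 x 130 mm (x, y) over the rounded rim. Fixed: screwed down by a base plate. x points away from the robot, z up. Inside the far (+x) wall a rigid coding tooth, 6 mm wide, top 1 mm below the rim, stands somewhere along y. A lug inside the -x wall stops a lid turned back to front.
- catch_left_at (a point): Middle of the black rounded spring catch on the tub's +y end, fixed point, 14.5 mm below the rim's top. The catch sticks out 4 mm beyond the rim. Pressing a lid's end down past it takes about 6 to 16 N, best pressed on the plate near that end (beside the handle, 52 mm from the middle); it gives and springs back over the lid's inner bead.
- catch_right_at (a point): The same on the tub's -y end. Height of a lid's listed point above the rim's top: 25 mm if the skirt stands on the rim (misaligned), 18 to 20 mm if its rib is stopped by the tooth (wrong lid), 11 to 14 mm if it fits and rests on the catches, 3 mm when snapped home. Each end must be pressed home. A snapped lid does not pull off again.
- lid_a_mid (a point): One of three look-alike grey lids, 95 x 146 mm (x, y), 50 mm high, 0.06 to 0.13 kg, hollow, skirt 24 mm deep. This point: its middle, 25 mm above the skirt's bottom edge; z up. Plate's top face 1 mm above this point. On the plate a ridge handle, 14 mm wide (x), 56 mm long (y), top 25 mm above this point: grasp it across x. A thumb tab sticks out 11 mm from the -x side.
- lid_b_mid (a point): Look-alike lid: same outside, sizes, weight and point as lid_a. Under each lid, inside its +x side, hangs a coded rib; the lids differ only in where it is cut away, which cannot be seen from above. The tub's code is drawn anew each time, so any of the three may be the one that fits.
- lid_c_mid (a point): Look-alike lid: same outside, sizes, weight and point as lid_a. A lid goes on with its x and y along the tub's, thumb tab to the tub's -x side, with about 1.3 mm to spare at each end and 2 mm at each side. Now and then (about 1 start in 10) two lids fit; either serves.
- battery_pack: A loose bystander, to be left where it is: black battery pack, 76 x 38 x 22 mm; origin under its centre, z up.
- tape_measure: A loose bystander, to be left where it is: yellow tape measure, 42 x 76 x 67 mm; origin under its centre, z up.
- label_roll_2: A loose bystander, to be left where it is: white label roll standing on its end face, 82 mm across, 40 mm high; origin under its centre, z up.
- stapler: A loose bystander, to be left where it is: blue stapler, 150 x 36 x 48 mm; origin under its centre, z up.
There are look-alikes about, which are no part of the job. What is shaped like the part that bears lid_b_mid but turquoise is not meant.

How it is judged:
By the outcome, as a careful person would: the job done as asked, in the order asked, and still so for the second after the job is handed in, with the robot touching nothing.
It also fails if it takes over 72 s, if anything falls off the work surface, if the arm or the gripper's body presses on something with over 40 N, if the wrist force passes 120 N, or if a joint passes its speed limit or range.

## Robot

A 6-joint arm with a two-finger parallel gripper is mounted at the origin on a cart in front of the work surface, level with it; the furniture and walls round the work are solid. World frame = base frame: x ahead of the robot, y to its left, z up, the work surface at z = 0. Lengths are in m, angles in rad, forces in N, time in s.
With the tool pointing down it reaches from about 0.35 to 0.85 m from the base axis. Payload 8.1 kg.
Tool frame: the origin (TCP) lies at the very end of the fingers, on their centre line; the grasp point (between the pads) lies 19 mm behind it; z points along the fingers, y is the line along which they close (so a half turn about z gives the same grasp; the last joint's range is limited). The gripper opens to 93 mm and grips with 3 to 60 N. Pads are 15 mm wide; open, the fingers measure 128 mm over their backs; the gripper's body (75 mm by 188 mm) begins 65 mm behind the grasp point.
Start: joints at [-1.196, 0.13, 1.488, -0, 1.523, -0.085], TCP at [0.266, -0.538, 0.188] pointing down, gripper open.
Joint ranges: [-2.96, 2.96], [-0.89, 2.26], [0.02, 2.5], [-1.34, 4.48], [0, 2.73], [-2.66, 2.66]. Speed limits (rad/s): [2.39, 2.39, 2.79, 3.14, 3.14, 3.14].

## Interface

Orientations are given as a rotation vector (axis times angle).
In Python, from plant import read_state, eyes, workorder gives the robot as it stands. The module is installed in compiled form; this text tells all that it offers.
- The arm moves only by the tool play_rows, never from a script. Its argument "targets" is one flat list of numbers, 4 for each row, row after row: the shift along the tool's x, y, z in cm, then the turn about the tool's z in degrees. In form: [dx, dy, dz, roll, dx, dy, dz, roll, ...]. A call has 1 to 8 rows; each row is the pose to reach, as a shift and turn from the pose commanded when the call began, along the tool's axes at that moment; what a row does not reach only later rows make up. A row lasts 1/12 s, in which the tool goes at most 41.7 mm and 7.16 degrees, less where a joint would pass 70% of its speed; a pose out of reach is approached as far as the arm can. A call with a gripper value outside its range is refused whole. "grip" is the finger opening in cm, from 0 to 9.3, set as the call begins (left out, the last holds). The fingers move at their own pace and stop on an object; "grip_force" is the grip in N (left out, the last holds). Time passes only in rows, so rows that repeat a pose let the fingers close. It gives the time, the measured TCP pose, the force, the opening and the grip force at its end, in the units of the state.
- read_state(): the state, without advancing time (a new reading comes with each control period).
- eyes.read_camera(name): name is "scene" or "top" or "wrist"; returns a dict with "image" (480x640x3 uint8, red, green, blue), "vfov" (degrees; the focal length in pixels is half the picture's height over the tangent of half this angle, whatever the lens; pixels are square), "cx", "cy" (the principal point, pixels), "cam_to_world" (4x4, takes a point from camera to world coordinates); the wrist camera has in their place "T_tool_cam" (4x4, takes a point from camera to tool coordinates, whose origin is the TCP and whose axes are the flange's). Camera axes: x right, y up, looking along -z (the intrinsics and any distortion apply to the point x, -y, -z); pixel columns grow to the right and rows downward; lengths in m; the calibration is good to about 2 mm. The wrist camera is an equidistant fisheye: a pixel r from the principal point sees the ray r / f radians off the axis. A picture is of the moment at which its call begins: read the wrist's pose just before it. There is no depth.
- workorder.close_job(): hands the job in; it is judged then, once.
The state is a dict: "t": time; "q": joint angles; "dq": joint speeds; "joint_torque": joint torques, N m; "tool_pos": TCP position; "orientation": TCP orientation; "force": force on the tool from outside, world axes, zero at the start; "wrist_torque": the same for the moment, N m; "opening": finger opening in m; "gripper_force": force on a finger pad.
Only numpy, scipy, OpenCV 4.12 (cv2) and the standard library are available. Lean on these libraries where they do the work, as an engineer would, in place of code of your own. Each camera call takes 0.05 s, during which the arm holds its last target. There are 200 camera calls.

## Working session

There is one attempt and no reset: what is moved stays moved. The work goes in short steps, Python scripts to look and compute and a tool call to move; the robot and the scene stay as the last step left them, time stands still between calls to the robot, and variables do not carry over. Pictures are saved under pics/ and viewed, at most 10 in all, crops included, and the job is handed in when it is done.

Besides the shell and the picture viewer there is one more tool, called after "Request:" by a JSON object that holds its "method" and its "body". play_rows: Moves the arm, as the interface text tells. Its arguments: {"type":"object","properties":{"targets":{"type":"array"},"grip":{"type":"number"},"grip_force":{"type":"number"}},"required":["targets"]}

```bash
mkdir -p pics; cat > h.py <<'E'
import numpy as np, cv2
from plant import read_state, eyes, workorder
from scipy.spatial.transform import Rotation as R
def ray(c,u,v,pose=None):
    f=240/np.tan(np.radians(c["vfov"])/2)
    if "cam_to_world" in c:
        d=np.array([(u-c["cx"])/f,-(v-c["cy"])/f,-1.]); T=np.array(c["cam_to_world"])
    else:
        a=np.array([u-c["cx"],v-c["cy"]]);r=np.hypot(*a)+1e-9;t=r/f
        d=np.array([np.sin(t)*a[0]/r,-np.sin(t)*a[1]/r,-np.cos(t)])
        W=np.eye(4);W[:3,:3]=R.from_rotvec(pose["orientation"]).as_matrix();W[:3,3]=pose["tool_pos"]
        T=W@np.array(c["T_tool_cam"])
    return T[:3,3],T[:3,:3]@d
def onz(c,u,v,z,pose=None):
    o,d=ray(c,u,v,pose); return o+d*(z-o[2])/d[2]
def shot(n,f):
    c=eyes.read_camera(n); cv2.imwrite("pics/"+f,c["image"][:,:,::-1]); return c
E
python3 - <<'E'
from h import *
import pickle
s=read_state(); print(s["t"],s["tool_pos"],s["orientation"],R.from_rotvec(s["orientation"]).as_matrix().round(2))
for n in("top","scene"):
    c=shot(n,n+"0.png"); pickle.dump(c,open(n+"0.pkl","wb")); print({k:v for k,v in c.items() if k!="image"})
E
```

```text
0.0 [ 0.26606762 -0.53707592  0.18699266] [-3.05713113e+00 -7.15538479e-01  4.33641304e-04] [[ 0.9   0.44 -0.  ]
 [ 0.44 -0.9   0.  ]
 [ 0.   -0.   -1.  ]]
{'vfov': 47.461341955482204, 'cx': 312.1501752995982, 'cy': 232.67853302568358, 'cam_to_world': array([[-7.73891990e-04,  9.92659012e-01, -1.20944147e-01,
         3.76492379e-01],
       [-9.99997119e-01, -4.93388298e-04,  2.34921183e-03,
         2.42777412e-02],
       [ 2.27229386e-03,  1.20945616e-01,  9.92656534e-01,
         1.44662850e+00],
       [ 0.00000000e+00,  0.00000000e+00,  0.00000000e+00,
         1.00000000e+00]])}
{'vfov': 45.49296688204402, 'cx': 317.33038457461026, 'cy': 242.69552452721874, 'cam_to_world': array([[-0.56158007,  0.57803789, -0.59203042, -0.45110568],
       [-0.82730053, -0.40454236,  0.38976828,  0.683923  ],
       [-0.01420056,  0.70867318,  0.70539398,  1.28401999],
       [ 0.        ,  0.        ,  0.        ,  1.        ]])}
```

View pics/top0.png

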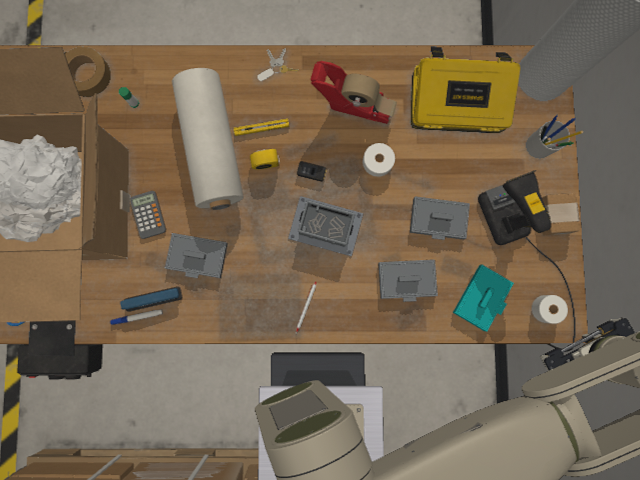

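View pics/scene0.png

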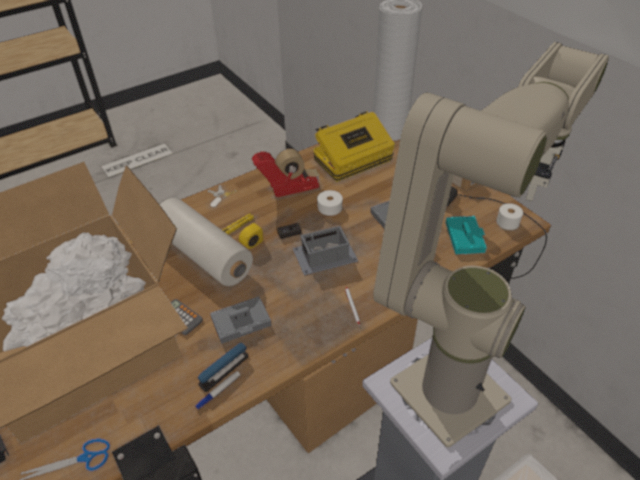

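The top view shows the tub at about (327,225) and grey lids at (196,257), (407,280) and (440,218). The turquoise look-alike is at (484,298). I'll enlarge the lids and tub to find the outlines and tabs.

```bash
python3 - <<'E'
from h import *
import pickle
c=pickle.load(open("top0.pkl","rb")); im=c["image"][:,:,::-1]
t=[cv2.resize(im[y-50:y+50,x-65:x+65],None,fx=3,fy=3,interpolation=cv2.INTER_CUBIC) for x,y in((196,257),(327,225),(407,275),(440,222))]
cv2.imwrite("pics/crop.png",np.vstack([np.hstack(t[:2]),np.hstack(t[2:])]))
for x,y,z in((196,257,.026),(327,225,.07),(407,280,.026),(440,218,.026)): print(onz(c,x,y,z).round(3))
E
```

```text
[0.486 0.324 0.026]
[ 0.564 -0.017  0.07 ]
[ 0.426 -0.225  0.026]
[ 0.588 -0.316  0.026]
```

View pics/crop.png

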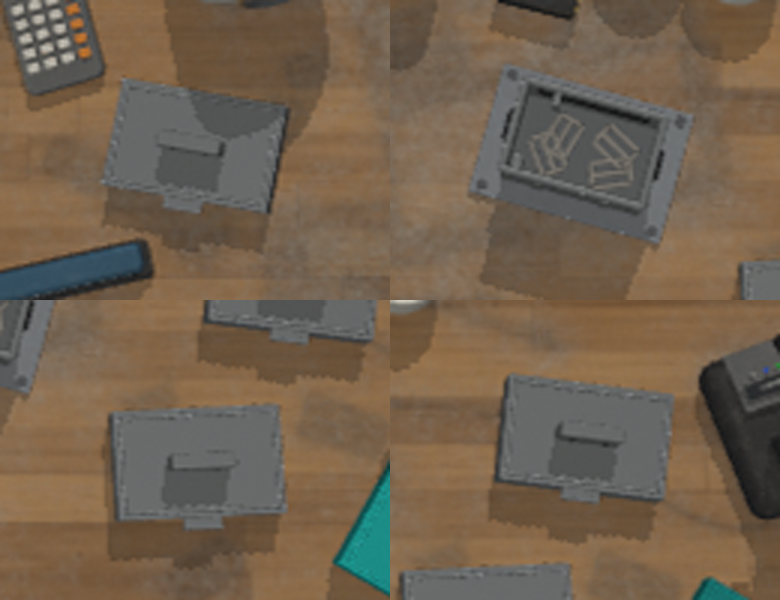

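The second picture shows all three lids with tabs toward the robot, each turned by a few degrees. The tub is turned about −13° (from above), and its tooth shows near the +y end of the far wall at crop (557,100). Next I'll go above the middle for a wrist look.

Request:
{"method": "play_rows", "body": {"targets": [36, -20, -11.3, -64, 36, -20, -11.3, -64, 36, -20, -11.3, -64, 36, -20, -11.3, -64, 36, -20, -11.3, -64, 36, -20, -11.3, -64, 36, -20, -11.3, -64, 36, -20, -11.3, -64], "grip": 4, "grip_force": 25}}

```text
t: 0.77
tool_pos: [0.4493, -0.2712, 0.2765]
orientation: [-2.335, -2.101, 0.0]
force: [0.2, -0.3, -0.1]
opening: 0.0445
gripper_force: 0.0
```

```bash
python3 - <<'E'
from h import *
import pickle
s=read_state(); print(s["t"],s["tool_pos"].round(4),R.from_rotvec(s["orientation"]).as_matrix().round(3),s["q"],s["opening"],s["force"])
c=shot("wrist","w0.png"); pickle.dump((c,s),open("w0.pkl","wb")); print({k:v for k,v in c.items() if k!="image"})
E
```

```text
0.7667 [ 0.4493 -0.2712  0.2765] [[ 0.105  0.994 -0.   ]
 [ 0.994 -0.105  0.   ]
 [ 0.    -0.    -1.   ]] [-6.40712013e-01 -9.31773463e-02  1.55503878e+00 -8.27707331e-06
  1.68014000e+00 -5.35661153e-01] 0.04447033386488809 [ 0.17511538 -0.28015993 -0.13650138]
{'vfov': 65.70646984690485, 'cx': 319.0930246198605, 'cy': 241.4344375207504, 'T_tool_cam': array([[ 3.27653846e-04,  9.70593345e-01,  2.40724847e-01,
         6.59340543e-02],
       [ 9.99999832e-01, -2.02911073e-04, -5.42983641e-04,
         2.01949235e-06],
       [-4.78170571e-04,  2.40724985e-01, -9.70593248e-01,
        -1.97225453e-01],
       [ 0.00000000e+00,  0.00000000e+00,  0.00000000e+00,
         1.00000000e+00]])}
```

View pics/w0.png

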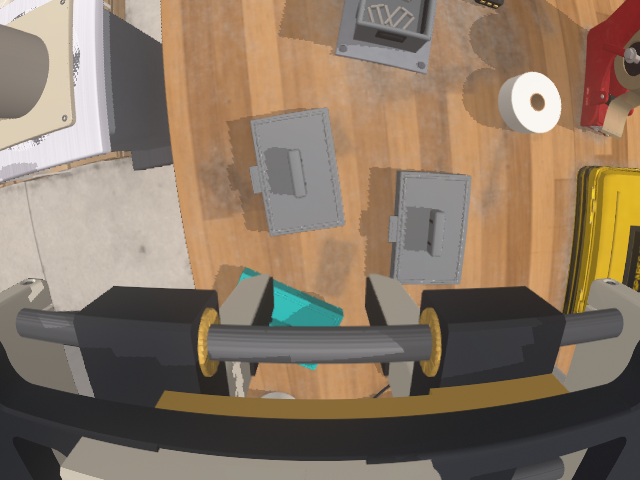

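The wrist view shows lid 2 at about (297,171) and lid 3 at about (433,228), both clear of the fingers. The tub is at the top edge. I'll measure by casting grey contour points onto the plate plane.

```bash
cat >> h.py <<'E'
def rects(c,s,z,lo=100,hi=150,sat=22,minA=2000,x0=0,vmax=290):
    im=c["image"].astype(int); m=((im.max(2)-im.min(2)<sat)&(im.mean(2)>lo)&(im.mean(2)<hi)).astype(np.uint8)
    m[vmax:]=0; m[:,:x0]=0
    m=cv2.morphologyEx(m,cv2.MORPH_OPEN,np.ones((5,5),np.uint8)); m=cv2.morphologyEx(m,cv2.MORPH_CLOSE,np.ones((5,5),np.uint8)); m=cv2.morphologyEx(m,cv2.MORPH_OPEN,np.ones((17,17),np.uint8))
    out=[]
    for k in cv2.findContours(m,cv2.RETR_EXTERNAL,cv2.CHAIN_APPROX_NONE)[0]:
        if cv2.contourArea(k)<minA: continue
        P=np.array([onz(c,u,v,z,s)[:2] for u,v in k[:,0]],dtype=np.float32)
        (x,y),(w,h),a=cv2.minAreaRect(P*1000)
        B=cv2.boxPoints(((x,y),(w,h),a)); e=[B[1]-B[0],B[2]-B[1]]; L=max(e,key=np.linalg.norm)
        ang=np.degrees(np.arctan2(L[1],L[0]))%180-90   # lid yaw: long side vs +y
        out.append((round(x,1),round(y,1),round(min(w,h),1),round(max(w,h),1),round(ang,1),k[:,0].mean(0).round()))
    return out
E
python3 - <<'E'
from h import *
import pickle
c,s=pickle.load(open("w0.pkl","rb")); im=c["image"]
print([im[v,u] for v,u in((140,290),(200,320),(190,430),(270,420),(155,272),(60,350),(205,415),(231,300),(231,276),(60,365))])
for r in rects(c,s,.026): print(r)
E
```

```text
[array([146, 145, 146], dtype=uint8), array([144, 143, 144], dtype=uint8), array([145, 144, 145], dtype=uint8), array([140, 140, 141], dtype=uint8), array([118, 117, 117], dtype=uint8), array([181, 148, 122], dtype=uint8), array([137, 136, 137], dtype=uint8), array([139, 137, 138], dtype=uint8), array([148, 145, 146], dtype=uint8), array([116, 107, 103], dtype=uint8)]
(583.6, -316.0, 102.5, 145.9, np.float32(-5.0), array([428., 229.]))
(423.8, -229.3, 105.1, 138.7, np.float32(-1.7), array([295., 173.]))
(20.4, 12.7, 114.6, 171.4, np.float32(0.1), array([19., 70.]))
```

```bash
cat >> h.py <<'E'
def corners(c,s,P,z):
    W=np.array([onz(c,u,v,z,s)[:2] for u,v in P])*1000
    # order: (-x,+y),(+x,+y),(+x,-y),(-x,-y)
    L=(W[0]+W[1]-W[2]-W[3])/2; X=(W[1]+W[2]-W[0]-W[3])/2
    a=(np.degrees(np.arctan2(L[1],L[0]))-90, np.degrees(np.arctan2(X[1],X[0])))
    return W.mean(0).round(1),np.linalg.norm(X).round(1),np.linalg.norm(L).round(1),np.round(a,1)
E
python3 - <<'E'
from h import *
import pickle
c,s=pickle.load(open("w0.pkl","rb"))
print(corners(c,s,[(251,121),(327,108),(344,222),(271,235)],.026))
print(corners(c,s,[(398,171),(470,176),(462,284),(393,282)],.026))
for p in((290,150),(298,149),(305,196),(297,198),(431,210),(440,209),(440,256),(431,257)): print(onz(c,*p,.05,s).round(3))
c=pickle.load(open("top0.pkl","rb"))
q=lambda cx,cy,P:[(cx-65+x/3,cy-50+y/3) for x,y in P]
print(corners(c,None,q(196,257,[(103,184),(123,80),(288,104),(268,212)]),.026))
print("tub",corners(c,None,q(327,225,[(505-390,172),(525-390,85),(664-390,120),(645-390,208)]),.07))
E
```

```text
(array([ 428.5, -227.6]), np.float64(92.0), np.float64(141.3), array([2.8, 3.6]))
(array([ 589.8, -316.1]), np.float64(96.6), np.float64(143.8), array([-5.7, -8.3]))
[ 0.424 -0.201  0.05 ]
[ 0.433 -0.201  0.05 ]
[ 0.435 -0.255  0.05 ]
[ 0.426 -0.256  0.05 ]
[ 0.582 -0.286  0.05 ]
[ 0.593 -0.285  0.05 ]
[ 0.591 -0.344  0.05 ]
[ 0.58  -0.344  0.05 ]
(array([490.4, 323.4]), np.float64(93.5), np.float64(145.7), array([-9. , -9.3]))
tub (array([567.2, -16.5]), np.float64(76.8), np.float64(122.1), array([-14.4, -12.7]))
```

Request:
{"method": "play_rows", "body": {"targets": [15, 9.5, 0, 7, 15, 9.5, 0, 7, 15, 9.5, 0, 7, 15, 9.5, 0, 7, 15, 9.5, 0, 7, 15, 9.5, 0, 7, 15, 9.5, 0, 7]}}

```text
t: 1.4
tool_pos: [0.5597, -0.1342, 0.2755]
orientation: [-2.463, -1.949, 0.002]
force: [-0.2, -0.6, 0.3]
opening: 0.04
gripper_force: 0.0
```

```bash
python3 - <<'E'
from h import *
import pickle
s=read_state(); print(s["t"],s["tool_pos"].round(4),R.from_rotvec(s["orientation"]).as_matrix().round(3)[0])
c=shot("wrist","w1.png"); pickle.dump((c,s),open("w1.pkl","wb"))
im=cv2.imread("pics/w1.png")[0:300,140:540]; cv2.imwrite("pics/w1c.png",cv2.resize(im,None,fx=2,fy=2,interpolation=cv2.INTER_CUBIC))
E
```

```text
1.4 [ 0.5597 -0.1342  0.2755] [ 0.23   0.973 -0.001]
```

View pics/w1c.png

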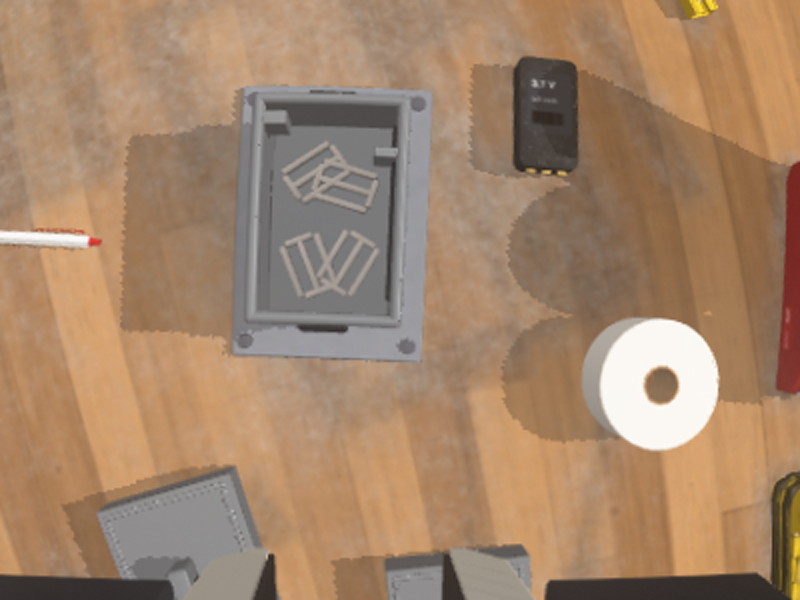

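Here the tub's rim outer corners are at crop (251,95), (411,97), (401,324) and (244,322). The tooth is at (386,153).

```bash
python3 - <<'E'
from h import *
import pickle
c,s=pickle.load(open("w1.pkl","rb"))
f=lambda P:[(140+x/2,y/2) for x,y in P]
print(corners(c,s,f([(251,95),(411,97),(401,324),(244,322)]),.07)) 
print("base",corners(c,s,f([(243,86),(434,90),(421,361),(234,354)]),.004))
print("tooth",onz(c,*f([(386,153)])[0],.069,s))
E
```

```text
(array([570.1, -15.2]), np.float64(85.8), np.float64(126.6), array([-15.3, -14.6]))
base (array([571.2, -14.8]), np.float64(119.6), np.float64(175.0), array([-15.5, -15.4]))
tooth [0.60813831 0.00653457 0.069     ]
```

Request:
{"method": "play_rows", "body": {"targets": [-17, 6.9, 10, -7.3, -17, 6.9, 10, -7.3, -17, 6.9, 15, -7.3, -17, 6.9, 18.5, -7.3, -17, 6.9, 18.5, -7.3, -17, 6.9, 18.5, -7.3, -17, 6.9, 18.5, -7.3, -17, 6.9, 18.5, -7.3]}}

```text
t: 2.12
tool_pos: [0.5832, -0.3176, 0.0859]
orientation: [-2.335, -2.09, 0.004]
force: [-0.1, -0.5, -0.0]
opening: 0.0401
gripper_force: 0.0
```

```bash
python3 - <<'E'
from h import *
import pickle
s=read_state(); print(s["t"],s["tool_pos"].round(4),R.from_rotvec(s["orientation"]).as_matrix().round(3)[0])
c=shot("wrist","w2.png"); pickle.dump((c,s),open("w2.pkl","wb"))
E
```

```text
2.1167 [ 0.5832 -0.3176  0.0859] [ 0.11   0.994 -0.007]
```

View pics/w2.png

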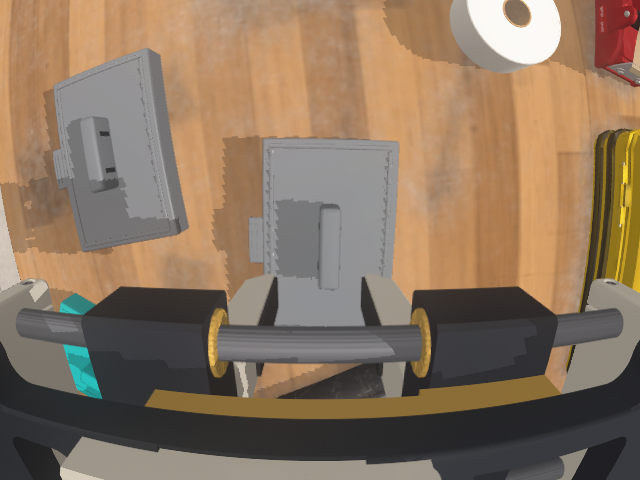

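The fingers straddle lid 3. The handle's top runs from (330,206) to (329,288), and the plate's far edge from (264,140) to (398,142).

```bash
python3 - <<'E'
from h import *
import pickle
c,s=pickle.load(open("w2.pkl","rb")); s2=read_state(); print(s2["tool_pos"].round(4), s2["orientation"].round(3))
a,b=onz(c,330,206,.05,s)[:2],onz(c,329,288,.05,s)[:2]; print((a+b)/2,a-b,np.degrees(np.arctan2(*(a-b)[::-1])))
p,q=onz(c,264,140,.026,s)[:2],onz(c,398,142,.026,s)[:2]; print((p+q)/2,q-p,np.degrees(np.arctan2(*(q-p)[::-1])))
Rm=R.from_rotvec(s2["orientation"]).as_matrix()
for C in ((a+b)/2,(p+q)/2): print("tool",Rm[:2,:2].T@(C-s2["tool_pos"][:2]))
E
```

```text
[ 0.5852 -0.3168  0.0893] [-2.336e+00 -2.094e+00  2.000e-03]
[ 0.59021858 -0.31467509] [0.00633316 0.05489423] 83.41886431202518
[ 0.59932241 -0.24508756] [ 0.09208064 -0.0110579 ] -6.847820355864594
tool [0.00262586 0.00473286]
tool [0.07279075 0.00620725]
```

Request:
{"method": "play_rows", "body": {"targets": [0.3, 0.5, 2, 0.4, 0.3, 0.5, 4.5, 0.4, 0.3, 0.5, 6, 0.4, 0.3, 0.5, 6, 0.4, 0.3, 0.5, 6, 0.4]}}

```text
t: 2.58
tool_pos: [0.593, -0.3128, 0.0322]
orientation: [-2.342, -2.093, -0.0]
force: [-0.1, 0.2, 1.0]
opening: 0.0399
gripper_force: 0.0
```

Request:
{"method": "play_rows", "body": {"targets": [0, 0, 0, 0, 0, 0, 0, 0, 0, 0, 0, 0, 0, 0, 0, 0, 0, 0, 0, 0], "grip": 0.8, "grip_force": 30}}

```text
t: 3.0
tool_pos: [0.5934, -0.3137, 0.032]
orientation: [2.342, 2.092, 0.0]
force: [0.4, -0.2, -0.2]
opening: 0.0115
gripper_force: 0.0
```

```bash
python3 - <<'E'
from h import *
s=read_state(); print(s["t"],s["opening"],s["gripper_force"],s["tool_pos"])
c=shot("wrist","w3.png")
E
```

```text
3.0 0.011458785741349611 0.0 [ 0.59336899 -0.31370017  0.03203058]
```

View pics/w3.png

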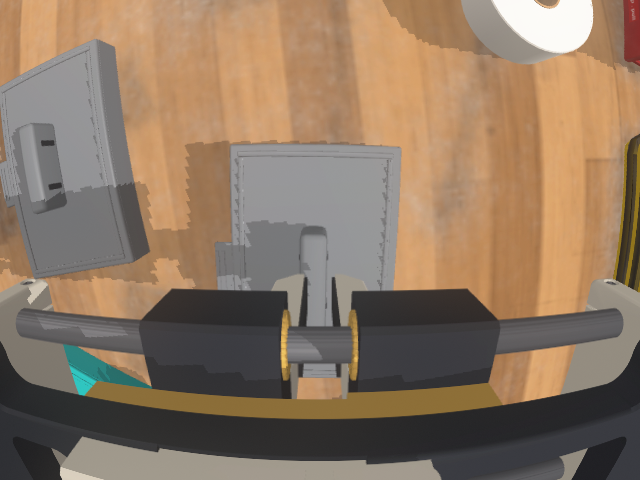

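The fingers are closing on the handle, centred. I'll let them finish.

Request:
{"method": "play_rows", "body": {"targets": [0, 0, 0, 0, 0, 0, 0, 0, 0, 0, 0, 0], "grip": 0, "grip_force": 30}}

```text
t: 3.3
tool_pos: [0.5929, -0.3134, 0.0311]
orientation: [-2.343, -2.093, 0.0]
force: [0.9, 0.6, 0.5]
opening: 0.0006
gripper_force: 0.0
```

Request:
{"method": "play_rows", "body": {"targets": [0, 0, -2, 0, 0, 0, -4, 0, 0, 0, -4, 0, 0, 0, -4, 0, 0, 0, -4, 0]}}

```text
t: 3.72
tool_pos: [0.5928, -0.3133, 0.0706]
orientation: [-2.343, -2.092, 0.0]
force: [0.4, 0.4, 0.2]
opening: 0.0007
gripper_force: 0.0
```

```bash
python3 - <<'E'
from h import *
s=read_state(); print(s["t"],s["opening"],s["gripper_force"],s["tool_pos"],s["orientation"],s["force"])
E
```

```text
3.7167 0.0006628236865783291 0.0 [ 0.59275335 -0.31329391  0.07058114] [-2.34276525e+00 -2.09242262e+00  2.10974523e-04] [0.3640191  0.41950823 0.173928  ]
```

```bash
python3 - <<'E'
from h import *
c=shot("wrist","w4.png")
a=cv2.imread("pics/w3.png")[130:400,200:440];b=cv2.imread("pics/w4.png")[130:400,200:440]
cv2.imwrite("pics/w34.png",cv2.resize(np.hstack([a,b]),None,fx=1.65,fy=1.65,interpolation=cv2.INTER_CUBIC))
E
```

```text
(no output)
```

View pics/w34.png

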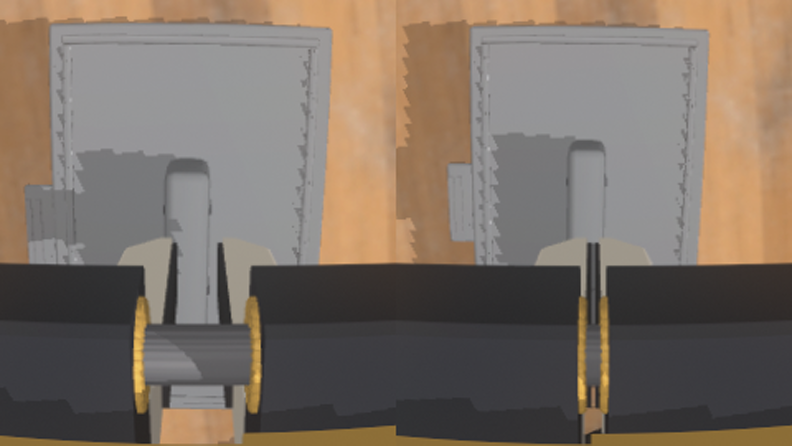

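The fingers closed fully above the handle. The pictures suggest the real finger ends sit about 20 mm higher than the reported TCP. I'll open and go lower in small steps while watching the force.

Request:
{"method": "play_rows", "body": {"targets": [0, -0.1, 0, 0, 0, -0.1, 0, 0, 0, -0.1, 0, 0, 0, -0.1, 0, 0, 0, -0.1, 0, 0, 0, -0.1, 0, 0], "grip": 4}}

```text
t: 4.27
tool_pos: [0.592, -0.3133, 0.0711]
orientation: [-2.343, -2.093, 0.0]
force: [-0.1, -0.2, 0.6]
opening: 0.0358
gripper_force: 0.0
```

Request:
{"method": "play_rows", "body": {"targets": [0, 0, 3, 0, 0, 0, 4, 0, 0, 0, 4.4, 0, 0, 0, 4.7, 0, 0, 0, 4.7, 0]}}

```text
t: 4.68
tool_pos: [0.5917, -0.3131, 0.0238]
orientation: [-2.342, -2.092, 0.0]
force: [0.1, 0.7, 0.5]
opening: 0.0403
gripper_force: 0.0
```

Request:
{"method": "play_rows", "body": {"targets": [0, 0, 0.2, 0, 0, 0, 0.4, 0, 0, 0, 0.4, 0]}}

```text
t: 4.93
tool_pos: [0.5923, -0.3135, 0.0207]
orientation: [2.342, 2.092, 0.0]
force: [-0.4, 0.1, 0.6]
opening: 0.0401
gripper_force: 0.0
```

Request:
{"method": "play_rows", "body": {"targets": [0, 0, 0.3, 0, 0, 0, 0.5, 0, 0, 0, 0.5, 0]}}

```text
t: 5.18
tool_pos: [0.5917, -0.3131, 0.0147]
orientation: [-2.343, -2.092, 0.0]
force: [-0.3, 0.1, -0.0]
opening: 0.0403
gripper_force: 0.0
```

Request:
{"method": "play_rows", "body": {"targets": [0, 0, 0.2, 0, 0, 0, 0.3, 0, 0, 0, 0.3, 0]}}

```text
t: 5.43
tool_pos: [0.5918, -0.3132, 0.0118]
orientation: [-2.343, -2.092, 0.0]
force: [-0.4, 0.1, 0.0]
opening: 0.04
gripper_force: 0.0
```

Request:
{"method": "play_rows", "body": {"targets": [0, 0, 0, 0, 0, 0, 0, 0, 0, 0, 0, 0, 0, 0, 0, 0, 0, 0, 0, 0, 0, 0, 0, 0], "grip": 0}}

```text
t: 5.93
tool_pos: [0.592, -0.3133, 0.0123]
orientation: [-2.343, -2.093, 0.0]
force: [-1.5, 0.6, 0.5]
opening: 0.0139
gripper_force: 30.0
```

Gripped at 13.9 mm with 30 N, so the lid's point is at TCP + 13 mm. Next I'll work out the lid's centre in the tool frame from the still picture w4.

```bash
python3 - <<'E'
from h import *
import pickle
c,s=pickle.load(open("w2.pkl","rb"))
s["tool_pos"]=np.array([.5928,-.3133,.0708]); s["orientation"]=np.array([-2.343,-2.0925,0])
Rm=R.from_rotvec(s["orientation"]).as_matrix()[:2,:2]; n=read_state(); T=lambda u,v,z:(Rm.T@(onz(c,u,v,z,s)[:2]-n["tool_pos"][:2])*1000).round(1)
h=T(316,216,.05); p=T(245.5,147.5,.026);q=T(388.5,148.5,.026)
print("handle end",h,"-> centre x",h[0]-28, "edge",p,q,"centre x",(p+q)[0]/2-73,"y",(p+q)[1]/2,"ang",np.degrees(np.arctan2(q[0]-p[0],q[1]-p[1])), "w",q[1]-p[1])
a=np.degrees(2*np.arctan2(2.0925,2.343)); print(a)
# target
ct=np.array([.570,-.015]); b=np.radians(74.8)
print("move", Rm.T@(ct-n["tool_pos"][:2])*100)
E
```

```text
handle end [27.6 -0.9] -> centre x -0.3999999999999986 edge [ 69.2 -47.1] [68.5 46.2] centre x -4.150000000000006 y -0.4499999999999993 ang -0.42986380643120425 w 93.30000000000001
83.53517644643004
move [29.39613509 -5.54091536]
```

Request:
{"method": "play_rows", "body": {"targets": [0, 0, -4, 0, 0, 0, -8, 0, 1, 0, -12, 1, 5, 0, -13, 2, 9, -1, -13, 3, 13, -2, -13, 5, 17, -3, -13, 7, 21, -4, -13, 8.7]}}

```text
t: 6.6
tool_pos: [0.5753, -0.0984, 0.1422]
orientation: [2.497, 1.906, 0.0]
force: [0.4, 0.5, -1.2]
opening: 0.0139
gripper_force: 30.0
```

```bash
cat >> h.py <<'E'
def go(x,y,yaw,z=None):
    s=read_state(); Rm=R.from_rotvec(s["orientation"]).as_matrix(); p=s["tool_pos"]
    a=np.degrees(np.arctan2(Rm[1,0],Rm[0,0])); d=Rm.T@(np.array([x,y,p[2] if z is None else z])-p)*100
    print("t",round(s["t"],2),"pos",p.round(4),"yaw",a.round(2),"F",s["force"].round(1),"op",round(s["opening"],4),"-> d cm",d.round(2),"roll",round(a-yaw,2))
E
python3 -c "
from h import *
go(.570,-.015,74.8,.12)"
```

```text
t 6.6 pos [ 0.5753 -0.0984  0.1422] yaw 74.71 F [ 0.4  0.5 -1.2] op 0.0139 -> d cm [ 7.91 -2.71  2.23] roll -0.09
```

Request:
{"method": "play_rows", "body": {"targets": [4, -1.3, 0, 0, 8, -2.7, 2, 0, 8, -2.7, 4, 0, 8, -2.7, 4.5, 0, 8, -2.7, 4.5, 0, 8, -2.7, 4.5, 0]}}

```text
t: 7.1
tool_pos: [0.5707, -0.0169, 0.0974]
orientation: [-2.496, -1.908, 0.001]
force: [0.5, -1.1, -1.0]
opening: 0.0138
gripper_force: 30.0
```

```bash
python3 - <<'E'
from h import *
import pickle
go(.570,-.015,74.8,.12)
s=read_state(); c=shot("wrist","w5.png"); pickle.dump((c,s),open("w5.pkl","wb"))
g=c["image"].mean(2)
for u in (290,320,350): print(u,[int(x) for x in g[60:200:2,u]])
E
```

```text
t 7.1 pos [ 0.5707 -0.0169  0.0974] yaw 74.8 F [ 0.5 -1.1 -1. ] op 0.0138 -> d cm [ 0.16 -0.11 -2.26] roll 0.0
290 [167, 169, 171, 175, 167, 164, 163, 163, 163, 169, 170, 168, 165, 166, 169, 169, 168, 162, 161, 161, 161, 164, 167, 165, 160, 160, 161, 163, 163, 165, 164, 167, 171, 171, 170, 170, 170, 170, 169, 169, 170, 166, 148, 159, 159, 156, 156, 158, 140, 154, 159, 159, 159, 159, 158, 158, 158, 157, 158, 158, 158, 159, 158, 158, 158, 158, 158, 157, 157, 157]
320 [158, 158, 162, 164, 165, 160, 160, 160, 161, 163, 167, 166, 167, 169, 168, 166, 167, 168, 171, 172, 173, 170, 168, 165, 160, 157, 161, 162, 162, 161, 154, 166, 169, 169, 168, 169, 170, 170, 170, 171, 170, 136, 146, 159, 160, 155, 158, 159, 145, 159, 159, 159, 158, 158, 158, 158, 159, 158, 158, 158, 158, 158, 158, 158, 158, 157, 157, 157, 158, 157]
350 [147, 142, 140, 145, 147, 146, 152, 154, 151, 149, 149, 154, 158, 157, 151, 148, 147, 147, 147, 153, 152, 151, 155, 159, 160, 164, 168, 162, 160, 161, 156, 165, 170, 170, 170, 172, 173, 173, 172, 171, 171, 170, 139, 157, 160, 159, 152, 160, 154, 155, 158, 159, 158, 158, 159, 159, 159, 158, 158, 158, 159, 158, 158, 158, 157, 158, 158, 158, 158, 158]
```

Request:
{"method": "play_rows", "body": {"targets": [0.3, -0.1, 0, 0, 0.3, -0.1, 0.8, 0, 0.3, -0.1, 1.2, 0, 0.3, -0.1, 1.2, 0]}}

```text
t: 7.48
tool_pos: [0.5698, -0.0131, 0.084]
orientation: [-2.495, -1.907, 0.002]
force: [-0.2, 0.6, -1.3]
opening: 0.0132
gripper_force: 30.0
```

Request:
{"method": "play_rows", "body": {"targets": [0, 0, 0.3, 0, 0, 0, 0.5, 0, 0, 0, 0.5, 0]}}

```text
t: 7.73
tool_pos: [0.5702, -0.0127, 0.0796]
orientation: [-2.495, -1.909, 0.001]
force: [-0.3, -0.8, -0.8]
opening: 0.0134
gripper_force: 30.0
```

```bash
python3 -c "
from h import *
go(.5704,-.0135,74.8,.08)"
```

```text
t 7.73 pos [ 0.5702 -0.0127  0.0796] yaw 74.83 F [-0.3 -0.8 -0.8] op 0.0134 -> d cm [-0.07  0.04 -0.04] roll 0.03
```

Request:
{"method": "play_rows", "body": {"targets": [0, 0, 0.15, 0, 0, 0, 0.3, 0, 0, 0, 0.3, 0]}}

```text
t: 7.98
tool_pos: [0.5704, -0.0127, 0.077]
orientation: [-2.495, -1.909, 0.0]
force: [0.7, -0.2, -1.1]
opening: 0.0136
gripper_force: 30.0
```

Request:
{"method": "play_rows", "body": {"targets": [0, 0, 0.15, 0, 0, 0, 0.3, 0, 0, 0, 0.3, 0]}}

```text
t: 8.23
tool_pos: [0.5704, -0.0127, 0.0739]
orientation: [-2.495, -1.909, 0.0]
force: [-0.5, -0.0, -1.0]
opening: 0.0138
gripper_force: 30.0
```

Request:
{"method": "play_rows", "body": {"targets": [0, 0, 0.1, 0, 0, 0, 0.2, 0, 0, 0, 0.2, 0]}}

```text
t: 8.48
tool_pos: [0.5704, -0.0127, 0.072]
orientation: [-2.495, -1.909, 0.0]
force: [-0.3, -0.7, -1.3]
opening: 0.0135
gripper_force: 30.0
```

Request:
{"method": "play_rows", "body": {"targets": [0, 0, 0.1, 0, 0, 0, 0.2, 0, 0, 0, 0.2, 0]}}

```text
t: 8.73
tool_pos: [0.5705, -0.0127, 0.0701]
orientation: [-2.495, -1.909, 0.0]
force: [1.0, 0.3, -1.1]
opening: 0.0134
gripper_force: 30.0
```

Request:
{"method": "play_rows", "body": {"targets": [0, 0, 0.1, 0, 0, 0, 0.2, 0, 0, 0, 0.2, 0]}}

```text
t: 8.98
tool_pos: [0.5712, -0.0129, 0.0697]
orientation: [2.494, 1.908, 0.001]
force: [-4.3, 0.0, 9.6]
opening: 0.0135
gripper_force: 30.0
```

Contact came at TCP 0.0698, so the point is about 12.8 mm above the rim: this lid fits and rests on the catches. I'll release, then press the ends.

Request:
{"method": "play_rows", "body": {"targets": [0, 0, -0.1, 0, 0, 0, -0.1, 0, 0, 0, -0.1, 0, 0, 0, -0.1, 0], "grip": 4}}

```text
t: 9.32
tool_pos: [0.5705, -0.0127, 0.0691]
orientation: [-2.495, -1.909, 0.0]
force: [0.1, -1.1, 0.3]
opening: 0.0358
gripper_force: 0.0
```

Request:
{"method": "play_rows", "body": {"targets": [0, 0, 0, 0, 0, 0, 0, 0, 0, 0, -3, 0, 0, 0, -4.5, 0, 0, 0, -4.5, 0, 0, 0, -4.5, 0]}}

```text
t: 9.82
tool_pos: [0.5715, -0.0128, 0.1152]
orientation: [2.494, 1.908, 0.003]
force: [0.4, 0.6, -0.3]
opening: 0.0398
gripper_force: 0.0
```

Request:
{"method": "play_rows", "body": {"targets": [3, 0, 0, 0, 5.2, 0, 0, 0, 5.2, 0, 0, 0, 5.2, 0, 0, 0, 5.2, 0, 0, 0, 5.2, 0, 0, 0], "grip": 0}}

```text
t: 10.32
tool_pos: [0.5835, 0.0368, 0.1133]
orientation: [-2.495, -1.908, 0.002]
force: [0.7, 0.2, -0.3]
opening: 0.0046
gripper_force: 0.0
```

```bash
python3 - <<'E'
from h import *
go(.5704,-.0127,74.8,.064)
s=read_state(); c=shot("wrist","w6.png")
E
```

```text
t 10.32 pos [0.5835 0.0368 0.1133] yaw 74.81 F [ 0.7  0.2 -0.3] op 0.0046 -> d cm [-5.11  0.04  4.93] roll 0.01
```

View pics/w6.png

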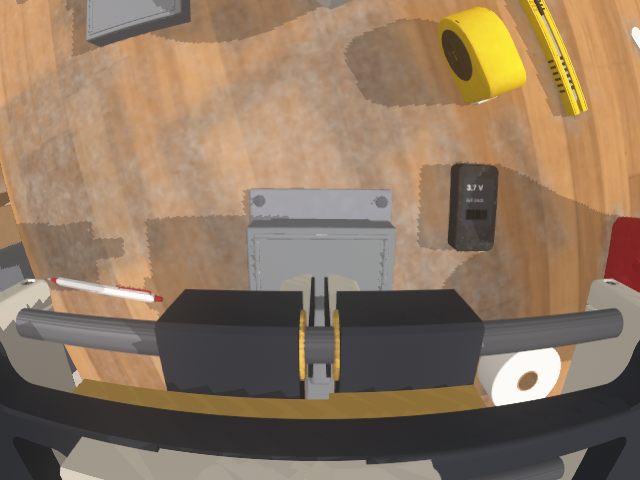

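The lid sits square on the tub, with its edges at u≈248–394 and the base at 249–391. Now I'll press the +y end.

Request:
{"method": "play_rows", "body": {"targets": [0.1, 0, 2, 0, 0.1, 0, 4, 0, 0.1, 0, 4.6, 0, 0.1, 0, 4.6, 0]}}

```text
t: 10.7
tool_pos: [0.5823, 0.0378, 0.0658]
orientation: [-2.494, -1.906, 0.006]
force: [-0.0, 1.0, -0.6]
opening: 0.0004
gripper_force: 0.0
```

Request:
{"method": "play_rows", "body": {"targets": [0, 0, 0.2, 0, 0, 0, 0.4, 0, 0, 0, 0.4, 0]}}

```text
t: 10.95
tool_pos: [0.5851, 0.0383, 0.0651]
orientation: [2.495, 1.908, 0.002]
force: [0.2, 0.6, 0.3]
opening: 0.0004
gripper_force: 0.0
```

Request:
{"method": "play_rows", "body": {"targets": [0, 0, 0.15, 0, 0, 0, 0.3, 0, 0, 0, 0.3, 0]}}

```text
t: 11.2
tool_pos: [0.5845, 0.0385, 0.0613]
orientation: [2.495, 1.909, 0.0]
force: [0.0, 1.1, 0.8]
opening: 0.0004
gripper_force: 0.0
```

Request:
{"method": "play_rows", "body": {"targets": [0, 0, 0.2, 0, 0, 0, 0.3, 0, 0, 0, 0.3, 0]}}

```text
t: 11.45
tool_pos: [0.5842, 0.0385, 0.0579]
orientation: [-2.495, -1.909, 0.001]
force: [0.2, 0.0, 0.3]
opening: 0.0007
gripper_force: 0.0
```

Request:
{"method": "play_rows", "body": {"targets": [0, 0, 0.15, 0, 0, 0, 0.3, 0, 0, 0, 0.3, 0]}}

```text
t: 11.7
tool_pos: [0.5842, 0.0385, 0.0548]
orientation: [-2.495, -1.909, 0.001]
force: [0.2, -0.1, -0.2]
opening: 0.0006
gripper_force: 0.0
```

Request:
{"method": "play_rows", "body": {"targets": [0, 0, 0.1, 0, 0, 0, 0.2, 0, 0, 0, 0.2, 0]}}

```text
t: 11.95
tool_pos: [0.5848, 0.0385, 0.0538]
orientation: [2.495, 1.909, 0.001]
force: [-0.7, -0.4, 2.7]
opening: 0.0004
gripper_force: 1.4
```

Request:
{"method": "play_rows", "body": {"targets": [0, 0, 0.1, 0, 0, 0, 0.2, 0, 0, 0, 0.2, 0]}}

```text
t: 12.2
tool_pos: [0.5851, 0.0384, 0.0522]
orientation: [2.494, 1.908, 0.002]
force: [-0.9, -0.8, 6.6]
opening: 0.0005
gripper_force: 3.0
```

Plate contact is at TCP ≈0.054, so home should be near 0.044. I'll keep pressing.

Request:
{"method": "play_rows", "body": {"targets": [0, 0, 0.1, 0, 0, 0, 0.2, 0, 0, 0, 0.2, 0]}}

```text
t: 12.45
tool_pos: [0.5855, 0.0385, 0.0506]
orientation: [2.494, 1.908, 0.003]
force: [-0.6, -0.4, 8.2]
opening: 0.0006
gripper_force: 4.2
```

Request:
{"method": "play_rows", "body": {"targets": [0, 0, 0.1, 0, 0, 0, 0.2, 0, 0, 0, 0.2, 0]}}

```text
t: 12.7
tool_pos: [0.5857, 0.0389, 0.0486]
orientation: [2.494, 1.908, 0.004]
force: [-0.4, 0.7, 7.9]
opening: 0.0001
gripper_force: 3.6
```

Request:
{"method": "play_rows", "body": {"targets": [0, 0, 0.1, 0, 0, 0, 0.2, 0, 0, 0, 0.2, 0]}}

```text
t: 12.95
tool_pos: [0.5859, 0.0392, 0.0466]
orientation: [2.494, 1.909, 0.005]
force: [0.8, 3.9, 6.0]
opening: 0.0003
gripper_force: 3.2
```

Request:
{"method": "play_rows", "body": {"targets": [0, 0, 0.1, 0, 0, 0, 0.2, 0, 0, 0, 0.2, 0]}}

```text
t: 13.2
tool_pos: [0.5859, 0.0395, 0.0445]
orientation: [2.494, 1.909, 0.005]
force: [1.0, 5.0, 5.1]
opening: 0.0
gripper_force: 2.8
```

Request:
{"method": "play_rows", "body": {"targets": [0, 0, 0.1, 0, 0, 0, 0.2, 0, 0, 0, 0.2, 0]}}

```text
t: 13.45
tool_pos: [0.586, 0.0395, 0.0442]
orientation: [2.494, 1.909, 0.005]
force: [-5.6, 4.5, 17.7]
opening: 0.0006
gripper_force: 8.9
```

Request:
{"method": "play_rows", "body": {"targets": [0, 0, 0.1, 0, 0, 0, 0.2, 0, 0, 0, 0.2, 0]}}

```text
t: 13.7
tool_pos: [0.5861, 0.0395, 0.044]
orientation: [2.494, 1.909, 0.006]
force: [-13.2, 5.3, 31.9]
opening: 0.0004
gripper_force: 15.8
```

The +y end bottomed firmly at 0.044. Now the other end.

Request:
{"method": "play_rows", "body": {"targets": [0, 0, -4, 0, 0, 0, -7, 0, 0, 0, -7, 0, -4, 0, -7, 0, -8, 0, -7, 0, -10.5, 0, -7, 0, -10.5, 0, -7, 0, -10.5, 0, -7, 0]}}

```text
t: 14.37
tool_pos: [0.5567, -0.0641, 0.1091]
orientation: [-2.498, -1.905, -0.0]
force: [-0.1, -0.7, -0.1]
opening: 0.0005
gripper_force: 0.0
```

```bash
python3 -c "
from h import *
go(.5704-.052*.262,-.0127-.052*.965,74.8,.06)"
```

```text
t 14.37 pos [ 0.5567 -0.0641  0.1091] yaw 74.68 F [-0.1 -0.7 -0.1] op 0.0005 -> d cm [ 0.12 -0.02  4.91] roll -0.12
```

Request:
{"method": "play_rows", "body": {"targets": [0.1, 0, 2, 0, 0.1, 0, 4, 0, 0.1, 0, 4.7, 0, 0.1, 0, 4.9, 0, 0.1, 0, 4.9, 0]}}

```text
t: 14.78
tool_pos: [0.5569, -0.0611, 0.0597]
orientation: [-2.493, -1.909, 0.001]
force: [-0.6, -0.3, 0.2]
opening: 0.0004
gripper_force: 0.0
```

Request:
{"method": "play_rows", "body": {"targets": [0, 0, 0.2, 0, 0, 0, 0.4, 0, 0, 0, 0.6, 0, 0, 0, 0.6, 0]}}

```text
t: 15.12
tool_pos: [0.5574, -0.0619, 0.0544]
orientation: [2.495, 1.909, 0.0]
force: [0.9, -0.3, -0.5]
opening: 0.0002
gripper_force: 0.0
```

Request:
{"method": "play_rows", "body": {"targets": [0, 0, 0.1, 0, 0, 0, 0.2, 0, 0, 0, 0.3, 0, 0, 0, 0.3, 0]}}

```text
t: 15.45
tool_pos: [0.558, -0.0621, 0.0526]
orientation: [2.494, 1.908, 0.002]
force: [-1.7, 0.2, 9.2]
opening: 0.0006
gripper_force: 4.3
```

Request:
{"method": "play_rows", "body": {"targets": [0, 0, 0.1, 0, 0, 0, 0.2, 0, 0, 0, 0.3, 0, 0, 0, 0.3, 0]}}

```text
t: 15.78
tool_pos: [0.5588, -0.0629, 0.0502]
orientation: [2.492, 1.907, 0.002]
force: [-0.1, -3.4, 6.7]
opening: 0.0002
gripper_force: 3.5
```

Request:
{"method": "play_rows", "body": {"targets": [0, 0, 0.1, 0, 0, 0, 0.2, 0, 0, 0, 0.3, 0, 0, 0, 0.3, 0]}}

```text
t: 16.12
tool_pos: [0.5589, -0.0631, 0.0475]
orientation: [2.492, 1.906, 0.003]
force: [-0.5, -3.1, 11.2]
opening: 0.0005
gripper_force: 5.5
```

Request:
{"method": "play_rows", "body": {"targets": [0, 0, 0.1, 0, 0, 0, 0.2, 0, 0, 0, 0.3, 0, 0, 0, 0.3, 0]}}

```text
t: 16.45
tool_pos: [0.5589, -0.0636, 0.0443]
orientation: [2.492, 1.906, 0.002]
force: [-1.0, -5.9, 9.0]
opening: 0.0006
gripper_force: 4.7
```

Request:
{"method": "play_rows", "body": {"targets": [0, 0, 0.1, 0, 0, 0, 0.2, 0, 0, 0, 0.2, 0]}}

```text
t: 16.7
tool_pos: [0.559, -0.0636, 0.0436]
orientation: [2.492, 1.906, 0.002]
force: [-7.4, -4.4, 19.0]
opening: 0.0001
gripper_force: 9.7
```

Request:
{"method": "play_rows", "body": {"targets": [0, 0, 0.1, 0, 0, 0, 0.15, 0, 0, 0, 0.15, 0]}}

```text
t: 16.95
tool_pos: [0.559, -0.0637, 0.0435]
orientation: [2.492, 1.906, 0.002]
force: [-13.6, -2.8, 30.5]
opening: 0.0006
gripper_force: 15.5
```

Request:
{"method": "play_rows", "body": {"targets": [0, 0, -4, 0, 0, 0, -7, 0, 0, 0, -7, 0, 4, 0, -7, 0, 8, 0, -7, 0, 10.5, 0, -7, 0, 10.5, 0, -7, 0, 10.5, 0, -7, 0]}}

```text
t: 17.62
tool_pos: [0.5848, 0.0406, 0.1085]
orientation: [2.493, 1.912, -0.0]
force: [-1.1, -0.2, 0.5]
opening: 0.0008
gripper_force: 0.0
```

Request:
{"method": "play_rows", "body": {"targets": [0, 0, 2, 0, 0, 0, 4, 0, 0, 0, 5.5, 0, 0, 0, 6, 0, 0, 0, 6.2, 0, 0, 0, 6.2, 0]}}

```text
t: 18.12
tool_pos: [0.5845, 0.0386, 0.0467]
orientation: [-2.496, -1.908, 0.001]
force: [0.9, -0.1, 0.6]
opening: 0.0004
gripper_force: 0.0
```

Request:
{"method": "play_rows", "body": {"targets": [0, 0, 0.1, 0, 0, 0, 0.2, 0, 0, 0, 0.2, 0]}}

```text
t: 18.37
tool_pos: [0.5854, 0.0393, 0.0457]
orientation: [2.494, 1.908, 0.002]
force: [-0.1, 0.5, -0.3]
opening: 0.0004
gripper_force: 0.0
```

There's no contact at 0.0457, so the +y end has stayed home. I'll retreat and take a final look.

Request:
{"method": "play_rows", "body": {"targets": [0, 0, -4, 0, 0, 0, -8, 0, -4, 0, -12, 0, -8, 0, -16, 0, -12, 0, -18, 0, -15, 0, -18, 0, -15, 0, -18, 0, -15, 0, -18, 0]}}

```text
t: 19.03
tool_pos: [0.5459, -0.1093, 0.228]
orientation: [2.495, 1.901, 0.003]
force: [0.4, -0.3, -0.5]
opening: 0.0007
gripper_force: 0.0
```

Request:
{"method": "play_rows", "body": {"targets": [0, 0, 0, 0, 0, 0, 0, 0, 0, 0, 0, 0]}}

```text
t: 19.28
tool_pos: [0.5453, -0.1041, 0.224]
orientation: [-2.493, -1.91, 0.001]
force: [-0.5, -0.5, 0.1]
opening: 0.0006
gripper_force: 0.0
```

```bash
python3 - <<'E'
from h import *
a=shot("wrist","f1.png")["image"]; b=shot("top","f2.png")["image"]
b=cv2.resize(b[120:345,90:530],(400,300)); a=cv2.resize(a,(400,300))
cv2.imwrite("pics/f.png",np.hstack([a,b])[:,:,::-1])
E
```

```text
(no output)
```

View pics/f.png

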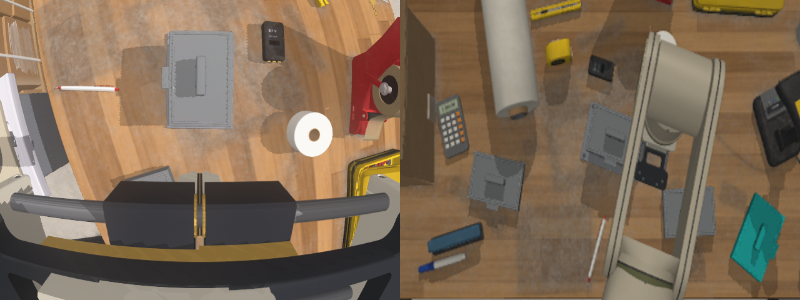

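The lid is seated flat on the tub at about (200,80), tab toward the robot, and the other lids and loose things look unmoved. I'm handing in.

```bash
python3 -c "
from h import *
print(workorder.close_job())"
```

```text
the job is handed in; nothing more can be done
None
```

The tub is closed and the job handed in at about 19.4 s: the first lid I tried fitted, both ends were pressed down until they bottomed out (the +y end checked again afterwards), and the other two lids and the loose things were not touched.

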